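# Stow two valve floats in tilted tubs

### The arm

A 6-joint arm with a two-finger parallel gripper is mounted at the origin on a cart in front of the work surface, level with it; the furniture and walls round the work are solid. World frame = base frame: x ahead of the robot, y to its left, z up, the work surface at z = 0. Lengths are in m, angles in rad, forces in N, time in s.
With the tool pointing down it reaches from about 0.35 to 0.975 m from the base axis. Payload 4.9 kg.
Tool frame: the origin (TCP) lies on the centre line of the jaws, within the pads' length; the fingertips stand 8 mm ahead of it and the grasp point (between the pads) lies 11 mm behind it; z points along the fingers, y is the direction in which the jaws open and shut (so a half turn about z gives the same grasp; the last joint's range is limited). The gripper opens to 85 mm and grips with 20 to 120 N. Pads are 22 mm wide; open, the fingers measure 114 mm over their backs; the gripper's body (76 mm by 85 mm) begins 54 mm behind the grasp point. The pads swing forward as they close: fully open they stand 13 mm farther back than shut.
Start: joints at [-1.418, 0.053, 1.613, -0, 1.476, -0.119], TCP at [0.168, -0.602, 0.239] pointing down, gripper open.
Joint ranges: [-3.01, 3.01], [-1.01, 2.22], [0.06, 2.58], [-1.02, 4.17], [0.09, 2.62], [-3.14, 3.14]. Speed limits (rad/s): [2.57, 2.57, 3.14, 3.14, 3.14, 3.14].

### API

Orientations are given as a rotation vector (axis times angle).
In Python, from station import get_obs, get_image, calibration, finish_job gives the robot as it stands. The module is installed in compiled form; this text tells all that it offers.
- The arm moves only by the shell command python3 -m jog 'ROWS' [FORCE]. ROWS is JSON, a list of rows, each a list of 7 numbers: the shift along the tool's x, y, z in cm, then the turn, a rotation vector about the tool's x, y, z in rad, then the closure in counts, from 0 (fully open) to 255 (shut). In form: [[dx, dy, dz, ax, ay, az, jaw], ...]. A call has 1 to 8 rows; each row is the pose to reach, as a shift and turn from the pose measured when the call began, along the tool's axes at that moment; what a row does not reach only later rows make up. A row lasts 1/12 s, in which the tool goes at most 41.7 mm and 7.16 degrees, less where a joint would pass 70% of its speed; a pose out of reach is approached as far as the arm can. A call with a gripper value outside its range is refused whole. The fingers move at their own pace and stop on an object; FORCE is the grip in N (left out, the last holds). Time passes only in rows, so rows that repeat a pose let the fingers close. It gives the time, the measured TCP pose, the force and the opening at its end, in the units of the state.
- get_obs(): the state, without advancing time (a new reading comes with each control period).
- get_image(name): name is "side" or "top"; returns the picture (420x560x3 uint8, red, green, blue); there is no depth.
- calibration(name): a dict with "vfov" (degrees; the focal length in pixels is half the picture's height over the tangent of half this angle, whatever the lens; pixels are square), "cx", "cy" (the principal point, pixels), "R" (3x3) and "t" (3): a world point X has camera coordinates R X + t. Camera axes: x right, y down, z forward; pixel columns grow to the right and rows downward; lengths in m; the calibration is good to about 2 mm. A picture is of the moment at which its call begins. calibration takes no time and is no camera call.
- finish_job(): hands the job in, once; it reports no verdict.
The state is a dict: "t": time; "q": joint angles; "dq": joint speeds; "effort": joint torques, N m; "tool_pos": TCP position; "tool_rot": TCP orientation; "contact_force": force on the tool from outside, world axes, zero at the start; "wrist_torque": the same for the moment, N m; "opening": finger opening in m.
Only numpy, scipy, OpenCV 4.12 (cv2) and the standard library are available. Lean on these libraries where they do the work, as an engineer would, in place of code of your own. Each camera call takes 0.05 s, during which the arm holds its last target. There are 200 camera calls.

### The job

Put the two ball floats away for packing: take each by its stem from the wooden rack and lower it gently, ball first, to the bottom of the tilted tub with bands of its own colour, copper into copper and blue into blue. The balls dent easily, so do not drop them in, knock them against the tubs or each other, or press them down hard; let go only when the ball is at the bottom, the stem toward the mouth. Leave the other things on the bench where they are.

Things in the scene. Friction and masses are not known exactly. Their poses are not given: they have to be found in the camera images.
- copper_float: ball float: copper ball, 60 mm diameter, with a round brass stem, 20 mm diameter, along +z. Origin at the ball's centre. 0.11 to 0.22 kg, mostly in the ball. Starts stem up in either of the rack's two seats, ball's centre 44 mm above the bench. Symmetric about z: grip the stem from any side.
- copper_float_stem_end (a point): free end of the copper float's stem, on its axis, 118 mm from the ball's centre. The bare stem runs from 33 mm (end of a collar 30 mm across) to 118 mm from the ball's centre.
- blue_float: ball float: blue ball, 60 mm diameter, with a round brass stem, 20 mm diameter, along +z. Origin at the ball's centre. 0.11 to 0.22 kg, mostly in the ball. Starts stem up in either of the rack's two seats, ball's centre 44 mm above the bench. Symmetric about z: grip the stem from any side.
- blue_float_stem_end (a point): free end of the blue float's stem, on its axis, 118 mm from the ball's centre. The bare stem runs from 33 mm (end of a collar 30 mm across) to 118 mm from the ball's centre.
- copper_tub: deep round hard grey tub, copper-coloured bands outside, fixed on a stand, leaning 32 degrees from vertical, mouth up and toward the robot. Origin at the centre of its inner floor, 46 mm above the bench; +z along its axis out of the mouth, y level, -x to the floor's low side. Depth 130 mm; inner radius 42 mm at the floor, growing evenly to 52 mm at the rim.
- blue_tub: deep round hard grey tub, blue bands outside, fixed on a stand, leaning 32 degrees from vertical, mouth up and toward the robot. Origin at the centre of its inner floor, 46 mm above the bench; +z along its axis out of the mouth, y level, -x to the floor's low side. Depth 130 mm; inner radius 42 mm at the floor, growing evenly to 52 mm at the rim.
- copper_tub_mouth (a point): centre of the copper tub's mouth, level with its rim (outer radius 60 mm). A float let go at the bottom rests on the low side, ball's centre 30 mm above the floor and 14 mm to the tub's -x, stem leaning on the low wall.
- blue_tub_mouth (a point): centre of the blue tub's mouth, level with its rim (outer radius 60 mm). A float let go at the bottom rests on the low side, ball's centre 30 mm above the floor and 14 mm to the tub's -x, stem leaning on the low wall.
- rack: fixed light wooden rack, 90x210x22 mm, with two round seats 110 mm apart along its y, in which the floats stand. Origin at the centre of its underside. Lift a float straight up out of its seat.
- valve_small_8: bystander: dark grey small cast valve body, 38x46x86 mm, standing right of the rack. Origin on its underside.
- valve_large_2: bystander: dark grey large cast valve body, 74x90x122 mm, standing left of the rack. Origin on its underside.
- marker: bystander: white marker pen with a black cap, 125 mm long, lying left of the rack. Origin on its underside.
Things that resemble listed ones, but are neither listed nor needed, are in the scene too. Of the things that look like the blue_float, the largest one is meant.

How it is judged:
At the end, for the whole second after the job is handed in: Each float lies released and at rest (slower than 0.02 m/s) in the tub of its own colour: its ball's centre less than 40 mm above the tub's inner floor, measured along the tub's axis, and within 52 mm of the floor's centre, its stem's end more than 120 mm above the floor along the axis (z of copper_float in the frame of copper_tub below 0.04 m and distance between copper_float and copper_tub below 0.052 m and z of copper_float_stem_end in the frame of copper_tub above 0.12 m and linear speed of each of copper_float, blue_float below 0.02 m/s and contact force between the fingers and copper_float below 0.05 N and z of blue_float in the frame of blue_tub below 0.04 m and distance between blue_float and blue_tub below 0.052 m and z of blue_float_stem_end in the frame of blue_tub above 0.12 m and contact force between the fingers and blue_float below 0.05 N); the robot touches nothing.
It fails at once if a float is dropped or thrown (moves faster than 0.5 m/s while the fingers do not hold it) ((contact force between the fingers and copper_float below 0.05 N and linear speed of copper_float above 0.5 m/s) or (contact force between the fingers and blue_float below 0.05 N and linear speed of blue_float above 0.5 m/s)).
It fails at once if a float is knocked or pressed against a tub with more than 45 N (contact force between any of copper_float, blue_float and copper_tub above 45 N or contact force between any of copper_float, blue_float and blue_tub above 45 N).
It fails at once if the floats are knocked together with more than 45 N (contact force between copper_float and blue_float above 45 N).
It fails at once if a float is let go in or over a tub while its ball is still more than 12 mm above the floor of the tub ((contact force between the fingers and copper_float below 0.05 N and distance between copper_float and copper_tub below 0.14 m and z of copper_float in the frame of copper_tub above 0.042 m) or (contact force between the fingers and copper_float below 0.05 N and distance between copper_float and blue_tub below 0.14 m and z of copper_float in the frame of blue_tub above 0.042 m) or (contact force between the fingers and blue_float below 0.05 N and distance between blue_float and copper_tub below 0.14 m and z of blue_float in the frame of copper_tub above 0.042 m) or (contact force between the fingers and blue_float below 0.05 N and distance between blue_float and blue_tub below 0.14 m and z of blue_float in the frame of blue_tub above 0.042 m)).
It fails at once if another thing on the bench is moved more than 30 mm (distance of any of valve_small_8, valve_large_2, marker from where it was at the start of the episode above 0.03 m).
It also fails if it takes over 61 s, if anything falls off the work surface, if the arm or the gripper's body presses on something with over 40 N, if the wrist force passes 120 N, or if a joint passes its speed limit or range.

## Working session

There is one attempt and no reset: what is moved stays moved. The work goes in short steps, Python scripts to look and compute and a shell command to move; the robot and the scene stay as the last step left them, time stands still between calls to the robot, and variables do not carry over. Pictures are saved under pics/ and viewed, about 8 in all and at most 12, crops included, and the job is handed in when it is done.

```bash
mkdir -p pics
python3 - <<'E'
from station import *
import cv2,numpy as np
for n in("side","top"):
    cv2.imwrite(f"pics/{n}0.png",get_image(n)[:,:,::-1]); c=calibration(n)
    print(n,{k:np.round(v,4).tolist() for k,v in c.items()})
o=get_obs();print({k:np.round(v,3).tolist() for k,v in o.items()})
E
```

```text
side {'vfov': 47.4856, 'cx': 280.1738, 'cy': 204.8451, 'R': [[-0.9932, -0.1159, -0.0089], [-0.0699, 0.6565, -0.7511], [0.0929, -0.7454, -0.6601]], 't': [0.5448, 0.1838, 1.192]}
top {'vfov': 50.48, 'cx': 270.1158, 'cy': 209.047, 'R': [[0.0165, -0.9998, -0.0094], [-0.9969, -0.0157, -0.0774], [0.0772, 0.0107, -0.997]], 't': [-0.0787, 0.5543, 0.9394]}
{'t': 0.1, 'q': [-1.418, 0.053, 1.614, -0.0, 1.476, -0.119], 'dq': [0.0, -0.002, -0.002, 0.001, 0.001, 0.001], 'effort': [0.0, -39.49, -37.136, -0.0, 0.004, -0.0], 'tool_pos': [0.168, -0.602, 0.238], 'tool_rot': [-3.111, -0.425, 0.0], 'contact_force': [0.3, -0.289, 0.228], 'wrist_torque': [0.0, 0.046, -0.01], 'opening': 0.085}
```

View pics/side0.png

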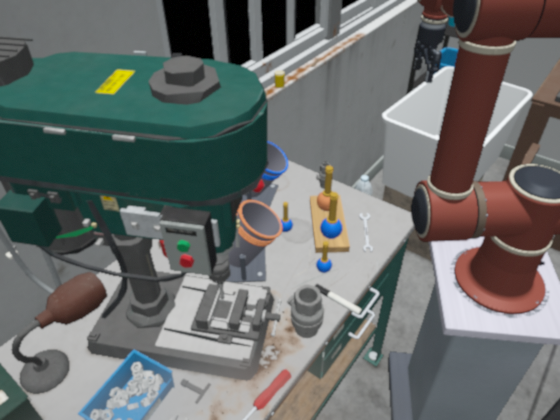

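View pics/top0.png

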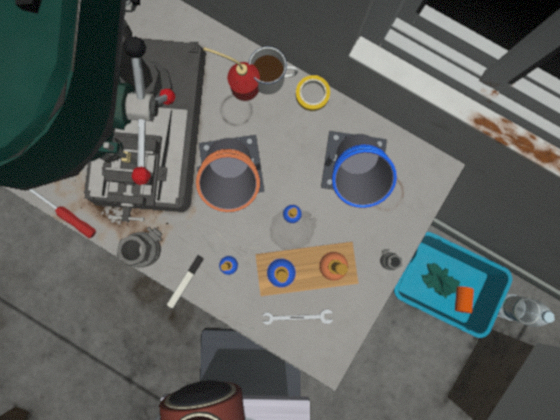

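The pictures show three blue float candidates: one in the rack (top 281,272; side 331,228), a small loose one (top 292,213; side 287,222) and another small loose one (top 228,265; side 324,262). The rack one is the largest. The copper float is in the rack at top 333,266. The copper tub mouth is at top (228,181) and the blue one at (364,176).

Run:
```python
import cv2
s=cv2.imread("pics/side0.png");t=cv2.imread("pics/top0.png")
cv2.imwrite("pics/s1.png",cv2.resize(s[140:260,225:385],None,fx=5,fy=5,interpolation=cv2.INTER_CUBIC))
cv2.imwrite("pics/t1.png",cv2.resize(t[130:300,190:410],None,fx=3.5,fy=3.5,interpolation=cv2.INTER_CUBIC))
```

```text
(no output)
```

View pics/s1.png

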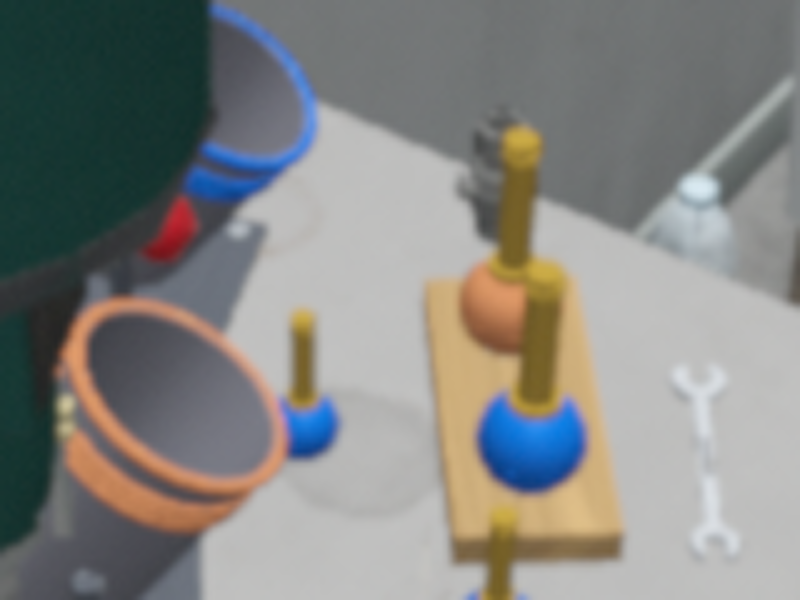

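View pics/t1.png

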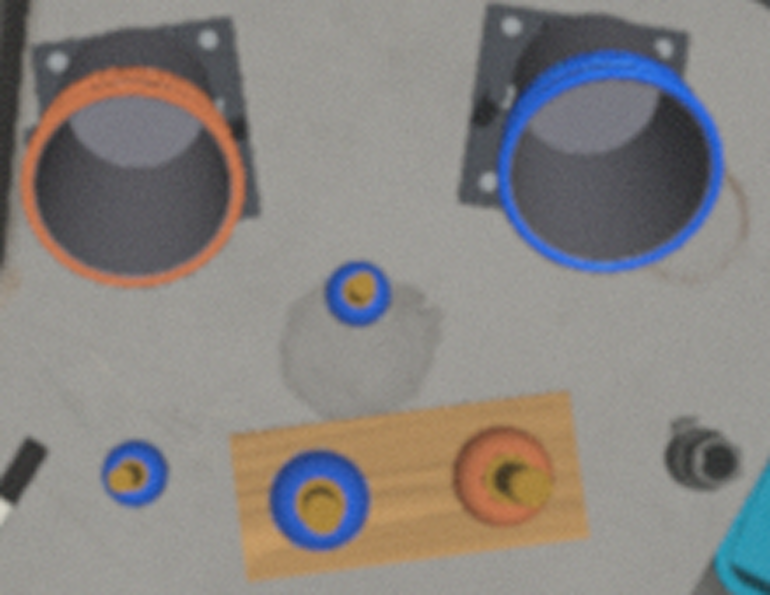

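```bash
cat > h.py <<'E'
import numpy as np, cv2
from station import *
from scipy.optimize import least_squares
from scipy.spatial.transform import Rotation as Ro
C={n:calibration(n) for n in("side","top")}
def proj(n,X):
    c=C[n];p=np.atleast_2d(X)@np.array(c["R"]).T+c["t"];f=210/np.tan(np.radians(c["vfov"]/2))
    return p[:,:2]/p[:,2:]*f+[c["cx"],c["cy"]]
S=lambda u,v:np.array([225+u/5-.4,140+v/5-.4]); T=lambda u,v:np.array([190+u/3.5-.36,130+v/3.5-.36])
def tri(s,t):
    r=least_squares(lambda X:np.r_[proj("side",X)[0]-s,proj("top",X)[0]-t],[.45,0,.1]);return r.x,np.abs(r.fun).max()
def onz(n,uv,z): return least_squares(lambda x:proj(n,[x[0],x[1],z])[0]-uv,[.45,0]).x
def tubR(yaw,tilt=np.radians(32)): # axis leans along yaw dir
    h=np.array([np.cos(yaw),np.sin(yaw),0]);z=np.sin(tilt)*h+[0,0,np.cos(tilt)]
    # floor's low side is toward the lean; -x = low side
    x=-(np.cos(tilt)*h-[0,0,np.sin(tilt)]);return np.c_[x,np.cross(z,x),z]
a=np.linspace(0,2*np.pi,181)
circ=lambda o,R,r,z:o+(np.c_[r*np.cos(a),r*np.sin(a),z+0*a])@R.T
ext=lambda P:np.r_[P.min(0),P.max(0)]
E
python3 - <<'E'
from h import *
np.set_printoptions(precision=4,suppress=True)
for n,s,t in[("cu stem",S(522,140),T(530,488)),("bl stem",S(545,272),T(321,510)),("cu ball",S(505,307),T(503,476)),("bl ball",S(532,438),T(320,500)),("cu mouth",S(179,395),T(134,185))]:
    print(n,*tri(s,t))
print("bl mouth z.156",onz("top",T(611,168),.156))
# rim & floor fit in top: unknown x,y,yaw
E0={"cu":dict(rin=(36,95,231,275),fl=(68,None,205,167)),"bl":dict(rin=(511,78,712,263),fl=(524,None,660,155))}
for k,d in E0.items():
    l,tp,r,b=d["rin"];rim=np.r_[T(l,tp),T(r,b)];fl=T(d["fl"][0],d["fl"][3]);fr=T(d["fl"][2],0)[0]
    def f(p):
        o=np.array([p[0],p[1],.046]);R=tubR(p[2]);e=ext(proj("top",circ(o,R,.052,.13)));g=ext(proj("top",circ(o,R,.042,0)))
        return np.r_[e-rim,g[3]-fl[1]]
    q=least_squares(f,[.65,.05,np.pi],diff_step=1e-4);p=q.x;o=np.array([p[0],p[1],.046]);R=tubR(p[2])
    print(k,p[:2],np.degrees(p[2]),"res",q.fun,"mouth",o+.13*R[:,2],"floor ext (crop)",(ext(proj("top",circ(o,R,.042,0))).reshape(2,2)-[190,130])*3.5)
    for deg in(160,170,180,190,200):
        R=tubR(np.radians(deg));m=np.r_[onz("top",T((l+r)/2,(tp+b)/2),.156),.156];o=m-.13*R[:,2]
        g=proj("top",circ(o,R,.042,0));g=(g-[190,130])*3.5
        print(deg,"floor ext",ext(g).round(),"lowest at",g[g[:,1].argmax()].round(), "rim ext",((ext(proj("top",circ(o,R,.052,.13))).reshape(2,2)-[190,130])*3.5).round().ravel())
E
```

```text
cu stem [ 0.4377 -0.2023  0.1599] 0.5263124512549666
bl stem [ 0.4237 -0.0938  0.1595] 0.13481257488700749
cu ball [ 0.439  -0.2041  0.04  ] 1.0095262473863613
bl ball [ 0.422 -0.095  0.043] 0.27709153683679233
cu mouth [0.5937 0.0085 0.1531] 0.006935681603977173
bl mouth z.156 [ 0.6063 -0.2452]
cu [ 0.6594 -0.0042] 169.27439699915124 res [ 0.3514  0.1774 -0.3474  0.0645 -0.2807] mouth [0.5917 0.0086 0.1562] floor ext (crop) [[106.4024  33.9605]
 [243.2779 164.7576]]
160 floor ext [126.  36. 260. 168.] lowest at [199. 168.] rim ext [ 39.  91. 227. 272.]
170 floor ext [105.  31. 242. 162.] lowest at [179. 162.] rim ext [ 36.  91. 229. 271.]
180 floor ext [ 85.  29. 223. 160.] lowest at [156. 160.] rim ext [ 35.  92. 230. 271.]
190 floor ext [ 64.  31. 203. 161.] lowest at [135. 161.] rim ext [ 34.  92. 230. 271.]
200 floor ext [ 45.  35. 184. 167.] lowest at [114. 167.] rim ext [ 33.  91. 229. 272.]
bl [ 0.67   -0.2636] 164.17674562427004 res [ 0.1073  0.3792 -0.1042 -0.539   0.1626] mouth [ 0.6038 -0.2448  0.1562] floor ext (crop) [[533.2585  22.2376]
 [675.1817 154.3089]]
160 floor ext [542.  23. 684. 155.] lowest at [611. 155.] rim ext [511.  75. 712. 258.]
170 floor ext [523.  18. 664. 149.] lowest at [591. 149.] rim ext [511.  76. 711. 257.]
180 floor ext [504.  16. 644. 147.] lowest at [567. 147.] rim ext [512.  77. 709. 257.]
190 floor ext [485.  17. 622. 149.] lowest at [546. 149.] rim ext [513.  76. 707. 257.]
200 floor ext [467.  22. 601. 154.] lowest at [526. 154.] rim ext [516.  76. 704. 258.]
```

```bash
cat >> h.py <<'E'
TUB={}
for k,m,yaw in(("cu",(.592,.008,.156),188.5),("bl",(.605,-.245,.156),171)):
    R=tubR(np.radians(yaw));TUB[k]=(np.array(m)-.13*R[:,2],R)
def toolR(fwd_deg,tilt_deg): # tool x forward along yaw, tilted so z points forward
    return Ro.from_euler("z",fwd_deg,degrees=True)*Ro.from_matrix(np.diag([1.,-1,-1]))*Ro.from_euler("y",tilt_deg,degrees=True)
def rel(p,R,n=1):
    o=get_obs();R0=Ro.from_rotvec(o["tool_rot"]);d=R0.inv().apply(np.array(p)-o["tool_pos"])*100;w=(R0.inv()*R).as_rotvec()
    print("t",round(o["t"],2),"dist mm",round(10*np.linalg.norm(d)),"deg",round(np.degrees(np.linalg.norm(w)),1))
    for i in range(1,n+1): print(np.r_[d*i/n,w*i/n].round(2).tolist())
def inTub(k,xb,zb,tilt,g): # TCP pose for ball centre at tub (xb,0,zb), tilt extra deg, g=ball->TCP along stem
    o,R=TUB[k];yaw=np.degrees(np.arctan2(-R[1,2],-R[0,2]));Rt=toolR(yaw,32+tilt)
    b=o+R@[xb,0,zb];return b-g*Rt.as_matrix()[:,2],Rt
E
python3 - <<'E'
from h import *
for k in TUB:print(k,TUB[k][0].round(3))
rel([.4235,-.0945,.26],toolR(-9,0),1)
rel([.4235,-.0945,.137],toolR(-9,0),1)
# press knobs
for s,t in[((259,186),(141,175)),((259,186),(167,97)),((262,187),(135,45))]:print(tri(np.array(s),np.array(t)))
E
```

```text
cu [0.66  0.018 0.046]
bl [ 0.673 -0.256  0.046]
t 0.1 dist mm 568 deg 24.6
[38.25, -41.98, -2.1, -0.0, 0.0, 0.43]
t 0.1 dist mm 577 deg 24.6
[38.25, -41.96, 10.2, -0.0, 0.0, 0.43]
(array([0.57603199, 0.11456   , 0.34081823]), np.float64(1.0860210024166008))
(array([0.65552195, 0.08051719, 0.32978692]), np.float64(36.84312424938972))
(array([0.68957635, 0.11409777, 0.37513486]), np.float64(62.8067851892508))
```

```bash
python3 -m jog '[[2,-2.3,-2.1,0,0,0.02,0],[6,-6.6,-2.1,0,0,0.07,0],[9.5,-10.4,-2.1,0,0,0.1,0],[13,-14.2,-2.1,0,0,0.14,0],[16.5,-18,-2.1,0,0,0.18,0],[19,-21,-2.1,0,0,0.22,0],[21,-23,-2.1,0,0,0.24,0],[22,-24.1,-2.1,0,0,0.25,0]]' 60; python3 -c "
from h import *
rel([.4235,-.0945,.25],toolR(-9,0))"
```

```text
t: 0.77
tool_pos: [0.3132, -0.312, 0.2591]
tool_rot: [-3.139, -0.032, 0.001]
contact_force: [0.5, -0.3, -0.2]
opening: 0.0854
t 0.77 dist mm 244 deg 10.2
[11.46, -21.53, 0.96, -0.0, 0.0, 0.18]
```

```bash
python3 -m jog '[[1.5,-2.9,0.2,0,0,0.02,0],[3.4,-6.3,0.3,0,0,0.05,0],[5.3,-9.8,0.4,0,0,0.08,0],[7.2,-13.3,0.6,0,0,0.11,0],[9,-16.8,0.7,0,0,0.14,0],[10.5,-19.5,0.9,0,0,0.16,0],[11.3,-21.2,1,0,0,0.18,0],[11.46,-21.5,1,0,0,0.18,0]]'; python3 -c "
from h import *
rel([.4235,-.0945,.137],toolR(-9,0))
for n in('side','top'):
  im=get_image(n)[:,:,::-1]; cv2.imwrite(f'pics/{n}2.png',im)
a=cv2.imread('pics/side2.png')[100:260,240:400];b=cv2.imread('pics/top2.png')[180:340,220:380]
cv2.imwrite('pics/c2.png',cv2.resize(np.hstack([a,b]),None,fx=2.5,fy=2.5,interpolation=cv2.INTER_CUBIC))"
```

```text
t: 1.43
tool_pos: [0.4239, -0.092, 0.2488]
tool_rot: [-3.129, 0.244, 0.003]
contact_force: [-0.2, -0.7, 0.1]
opening: 0.0855
t 1.43 dist mm 112 deg 0.2
[0.02, 0.29, 11.18, -0.0, 0.0, 0.0]
```

View pics/c2.png

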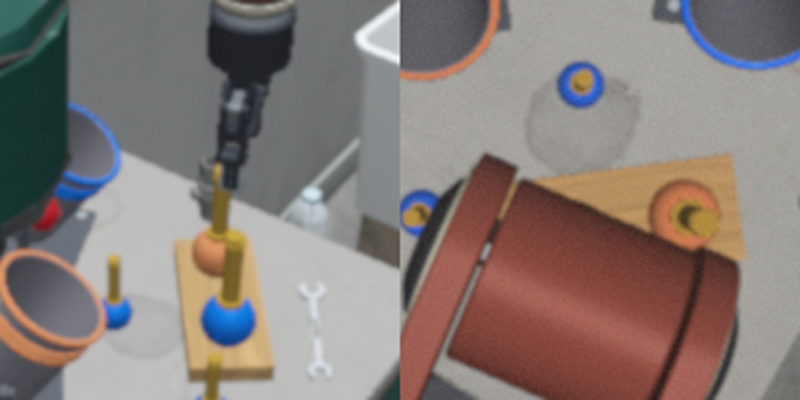

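The gripper hangs above the blue stem: fingertips at about side (333,173), stem end at (334,195). I'll descend and grip.

```bash
python3 -m jog '[[0,0.3,2,0,0,0,0],[0,0.3,5,0,0,0,0],[0,0.3,8,0,0,0,0],[0,0.3,10,0,0,0,0],[0,0.3,11,0,0,0,0],[0,0.3,11.2,0,0,0,0],[0,0.3,11.2,0,0,0,100],[0,0.3,11.2,0,0,0,150]]'; python3 -m jog '[[0,0,0,0,0,0,200],[0,0,0,0,0,0,230],[0,0,0,0,0,0,255],[0,0,0,0,0,0,255],[0,0,0,0,0,0,255]]' 60
```

```text
t: 2.2
tool_pos: [0.4236, -0.0978, 0.1388]
tool_rot: [-3.131, 0.248, -0.001]
contact_force: [0.5, 0.7, 0.1]
opening: 0.0637
t: 2.62
tool_pos: [0.4244, -0.0973, 0.1399]
tool_rot: [-3.129, 0.248, -0.005]
contact_force: [0.7, 2.8, 3.8]
opening: 0.0184
```

```bash
python3 -m jog '[[0,0,-0.5,0,0,0,255],[0,0,-2,0,0,0,255],[0,0,-4,0,0,0,255],[0,0,-7,0,0,0,255],[0,0,-10,0,0,0,255],[0,0,-13,0,0,0,255],[0,0,-15,0,0,0,255],[0,0,-16,0,0,0,255]]'; python3 -c "
from h import *
p,R=inTub('bl',-.004,.2,0,.096);print(p)
rel(p,R,8)"
```

```text
t: 3.28
tool_pos: [0.4246, -0.0983, 0.3032]
tool_rot: [-3.132, 0.248, -0.011]
contact_force: [0.4, 0.1, -2.0]
opening: 0.0181
[ 0.51476599 -0.23070834  0.29465631]
t 3.28 dist mm 160 deg 31.6
[1.37, 1.46, 0.12, -0.0, 0.07, -0.0]
[2.75, 2.91, 0.23, -0.0, 0.14, -0.0]
[4.12, 4.37, 0.35, -0.0, 0.21, -0.0]
[5.49, 5.83, 0.46, -0.0, 0.28, -0.0]
[6.87, 7.29, 0.58, -0.0, 0.34, -0.0]
[8.24, 8.74, 0.7, -0.0, 0.41, -0.0]
[9.61, 10.2, 0.81, -0.0, 0.48, -0.0]
[10.99, 11.66, 0.93, -0.0, 0.55, -0.0]
```

```bash
python3 -m jog '[[1,1,0,0,0.05,0,255],[2.4,2.5,0.1,0,0.13,0,255],[4,4.2,0.2,0,0.21,0,255],[5.5,5.8,0.4,0,0.28,0,255],[7,7.5,0.6,0,0.36,0,255],[8.6,9.2,0.7,0,0.44,0,255],[10,10.7,0.8,0,0.51,0,255],[11,11.7,0.9,0,0.55,0,255]]';python3 -m jog '[[0,0,0,0,0,0,255]]'; python3 -c "
from h import *
p,R=inTub('bl',-.004,.2,0,.096)
rel(p,R)
o=get_obs();m=Ro.from_rotvec(o['tool_rot']).as_matrix();b=o['tool_pos']+.096*m[:,2];print('pred ball side/top',proj('side',b),proj('top',b), proj('side',o['tool_pos']-.022*m[:,2]),proj('top',o['tool_pos']-.022*m[:,2]))
for n in('side','top'):
  im=get_image(n)[:,:,::-1]; cv2.imwrite(f'pics/{n}3.png',im)
a=cv2.imread('pics/side3.png')[80:240,220:380];b=cv2.imread('pics/top3.png')[110:270,280:440]
cv2.imwrite('pics/c3.png',cv2.resize(np.hstack([a,b]),None,fx=2.5,fy=2.5,interpolation=cv2.INTER_CUBIC))"
```

```text
t: 3.95
tool_pos: [0.5137, -0.2321, 0.2919]
tool_rot: [2.972, -0.238, 0.847]
contact_force: [0.5, 0.4, -2.9]
opening: 0.0184
t: 4.03
tool_pos: [0.5124, -0.2333, 0.2885]
tool_rot: [2.974, -0.242, 0.841]
contact_force: [-0.7, 0.0, -2.8]
opening: 0.0182
t 4.03 dist mm 7 deg 0.5
[0.48, -0.3, -0.42, 0.0, 0.01, -0.01]
pred ball side/top [[284.8792742  142.14095562]] [[367.80627008 198.5342871 ]] [[308.32930218 112.39462908]] [[375.33994439 232.08780989]]
```

View pics/c3.png

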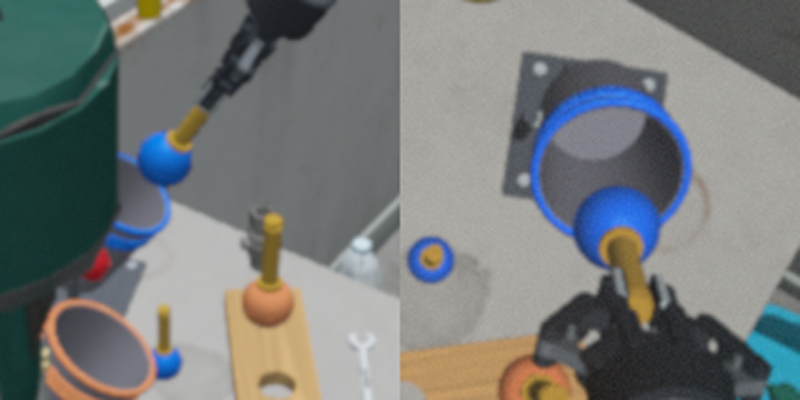

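Run:
```python
from h import *
b,e=tri(np.array([286,142.8]),np.array([366.8,202.]))
o=get_obs();m=Ro.from_rotvec(o['tool_rot']).as_matrix()
print(b,e,"ball in tool",(m.T@(b-o['tool_pos'])).round(4)); O,R=TUB['bl'];print("ball in tub",(R.T@(b-O)).round(4))
```

```text
[ 0.55691593 -0.23964814  0.20576149] 0.7222521365570174 ball in tool [-0.0048  0.0009  0.0945]
ball in tub [-0.0146 -0.0022  0.1978]
```

```bash
cat >> h.py <<'E'
def inTub2(k,xb,zb,tilt,bt):
    o,R=TUB[k];yaw=np.degrees(np.arctan2(-R[1,2],-R[0,2]));Rt=toolR(yaw,32+tilt)
    return o+R@[xb,0,zb]-Rt.apply(bt),Rt
def state(k,bt):
    o=get_obs();m=Ro.from_rotvec(o['tool_rot']);O,R=TUB[k];b=o['tool_pos']+m.apply(bt)
    print("ball in tub",(R.T@(b-O)).round(4),"F",o['contact_force'])
E
python3 - <<'E'
from h import *
bt=[-.005,.001,.095]
rel(*inTub2('bl',-.005,.15,2,bt));rel(*inTub2('bl',-.006,.10,3,bt))
E
```

```text
t 4.13 dist mm 48 deg 2.5
[0.61, -0.24, 4.71, -0.0, 0.04, -0.0]
t 4.13 dist mm 97 deg 3.5
[0.39, -0.23, 9.71, -0.0, 0.06, -0.0]
```

```bash
python3 -m jog '[[0.5,-0.2,0.5,0,0.02,0,255],[0.8,-0.3,1.5,0,0.04,0,255],[0.8,-0.3,3,0,0.05,0,255],[0.7,-0.3,4.7,0,0.05,0,255],[0.6,-0.3,6.3,0,0.06,0,255],[0.6,-0.3,7.8,0,0.06,0,255],[0.5,-0.3,9,0,0.06,0,255],[0.5,-0.3,9.5,0,0.06,0,255]]';python3 - <<'E'
from h import *
bt=[-.005,.001,.095]
state('bl',bt)
rel(*inTub2('bl',-.007,.045,4,bt));rel(*inTub2('bl',-.009,.03,5,bt))
E
```

```text
t: 4.8
tool_pos: [0.5657, -0.2358, 0.2077]
tool_rot: [2.95, -0.236, 0.921]
contact_force: [0.2, -0.1, -2.8]
opening: 0.0184
ball in tub [-0.0074  0.0023  0.1   ] F [ 0.16399468 -0.08087031 -2.80215503]
t 4.8 dist mm 55 deg 1.4
[-0.44, 0.22, 5.49, -0.0, 0.02, -0.0]
t 4.8 dist mm 70 deg 2.4
[-0.87, 0.22, 6.98, -0.0, 0.04, -0.0]
```

```bash
python3 -m jog '[[0,0.1,0.5,0,0.01,0,255],[-0.1,0.1,1.5,0,0.01,0,255],[-0.2,0.2,2.7,0,0.01,0,255],[-0.2,0.2,3.8,0,0.02,0,255],[-0.3,0.2,4.7,0,0.02,0,255],[-0.3,0.2,5.2,0,0.02,0,255],[-0.3,0.2,5.2,0,0.02,0,255]]';python3 - <<'E'
from h import *
bt=[-.005,.001,.095]
state('bl',bt)
rel(*inTub2('bl',-.009,.03,5,bt))
E
```

```text
t: 5.38
tool_pos: [0.592, -0.2415, 0.1618]
tool_rot: [2.941, -0.236, 0.947]
contact_force: [-0.7, 0.5, -2.0]
opening: 0.0184
ball in tub [-0.0072  0.0008  0.0469] F [-0.6880869   0.48899414 -1.95745127]
t 5.38 dist mm 17 deg 1.4
[-0.51, 0.05, 1.66, -0.0, 0.02, -0.0]
```

```bash
python3 -m jog '[[0,0,0.3,0,0,0,255],[-0.1,0,0.6,0,0.01,0,255],[-0.1,0,0.9,0,0.01,0,255],[-0.1,0,1,0,0.01,0,255]]';python3 -m jog '[[0,0,0.1,0,0,0,255],[0,0,0.2,0,0,0,255],[0,0,0.2,0,0,0,255]]';python3 -m jog '[[0,0,0.1,0,0,0,255],[0,0,0.2,0,0,0,255],[0,0,0.2,0,0,0,255]]';python3 - <<'E'
from h import *
state('bl',[-.005,.001,.095])
E
```

```text
t: 5.72
tool_pos: [0.5968, -0.2421, 0.1527]
tool_rot: [2.936, -0.236, 0.961]
contact_force: [-0.3, 1.3, -2.3]
opening: 0.018
t: 5.97
tool_pos: [0.5981, -0.2424, 0.1511]
tool_rot: [2.936, -0.236, 0.961]
contact_force: [-0.7, -0.0, -2.0]
opening: 0.0186
t: 6.22
tool_pos: [0.5993, -0.2425, 0.1493]
tool_rot: [2.936, -0.236, 0.961]
contact_force: [0.3, 0.0, -2.7]
opening: 0.0181
ball in tub [-0.0067  0.001   0.0324] F [ 0.34864992  0.01851893 -2.65557133]
```

```bash
for i in 1 2 3; do python3 -m jog '[[0,0,0.1,0,0,0,255],[0,0,0.15,0,0,0,255],[0,0,0.15,0,0,0,255]]' | grep -E 'pos|force'; done;python3 - <<'E'
from h import *
state('bl',[-.005,.001,.095])
E
```

```text
tool_pos: [0.6006, -0.2429, 0.1497]
contact_force: [-7.1, 2.4, 4.7]
tool_pos: [0.6017, -0.2433, 0.1504]
contact_force: [-11.0, 2.4, 8.0]
tool_pos: [0.6029, -0.2437, 0.1511]
contact_force: [-9.2, 2.2, 7.5]
ball in tub [-0.0022  0.0004  0.0319] F [-9.1556268   2.16502823  7.45192547]
```

```bash
python3 -m jog '[[-0.2,0,-0.05,0,0.01,0,255],[-0.5,0,-0.1,0,0.03,0,255],[-0.8,0,-0.1,0,0.05,0,255],[-1.1,0,-0.1,0,0.07,0,255],[-1.4,0,-0.1,0,0.09,0,255],[-1.5,0,-0.1,0,0.1,0,255],[-1.5,0,-0.1,0,0.1,0,255]]';python3 - <<'E'
from h import *
state('bl',[-.005,.001,.095])
for n in('side','top'):
  im=get_image(n)[:,:,::-1]; cv2.imwrite(f'pics/{n}4.png',im)
b=cv2.imread('pics/top4.png')[110:270,280:480]
cv2.imwrite('pics/c4.png',cv2.resize(b,None,fx=3.5,fy=3.5,interpolation=cv2.INTER_CUBIC))
E
```

```text
t: 7.55
tool_pos: [0.5899, -0.2415, 0.1424]
tool_rot: [2.876, -0.228, 1.108]
contact_force: [-0.3, 0.1, -2.2]
opening: 0.0184
ball in tub [-0.0086  0.0004  0.0322] F [-0.32256979  0.1034888  -2.16476531]
```

View pics/c4.png

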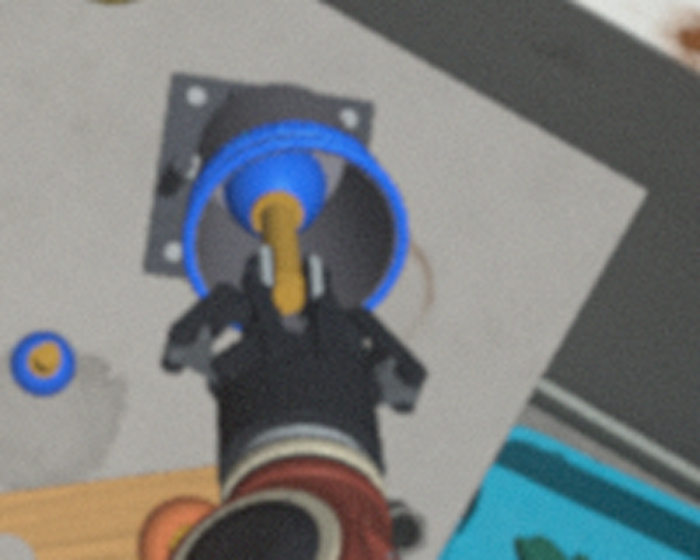

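The blue ball is at the tub floor, at crop (276,190), with the fingers inside the mouth and clear of the rim. Next I'll touch the floor and release, opening only slightly.

```bash
for i in 1 2; do python3 -m jog '[[0,0,0.08,0,0,0,255],[0,0,0.13,0,0,0,255],[0,0,0.13,0,0,0,255]]' | grep -E 'pos|force'; done
python3 - <<'E'
from h import *
state('bl',[-.005,.001,.095])
E
```

```text
tool_pos: [0.592, -0.2421, 0.1436]
contact_force: [-7.6, 2.5, 5.2]
tool_pos: [0.5935, -0.2424, 0.1446]
contact_force: [-10.7, 3.4, 8.6]
ball in tub [-0.004   0.0002  0.0322] F [-10.72167702   3.40380649   8.62357145]
```

```bash
python3 -m jog '[[-0.2,0,-0.05,0,0,0,255],[-0.3,0,-0.05,0,0,0,255]]' | grep -E 'pos|force';  python3 -m jog '[[0,0,0,0,0,0,190],[0,0,0,0,0,0,175],[0,0,0,0,0,0,160],[0,0,0,0,0,0,150],[0,0,0,0,0,0,150]]' | grep -E 'pos|force|open'
```

```text
tool_pos: [0.5915, -0.2423, 0.1437]
contact_force: [-0.5, -0.1, -1.8]
tool_pos: [0.5917, -0.2424, 0.144]
contact_force: [0.2, 0.8, 0.5]
opening: 0.0351
```

Run:
```python
from h import *
for n in('side','top'):
  im=get_image(n)[:,:,::-1]; cv2.imwrite(f'pics/{n}5.png',im)
b=cv2.imread('pics/top5.png')[110:270,280:480]
cv2.imwrite('pics/c5.png',cv2.resize(b,None,fx=3.5,fy=3.5,interpolation=cv2.INTER_CUBIC))
```

```text
(no output)
```

View pics/c5.png

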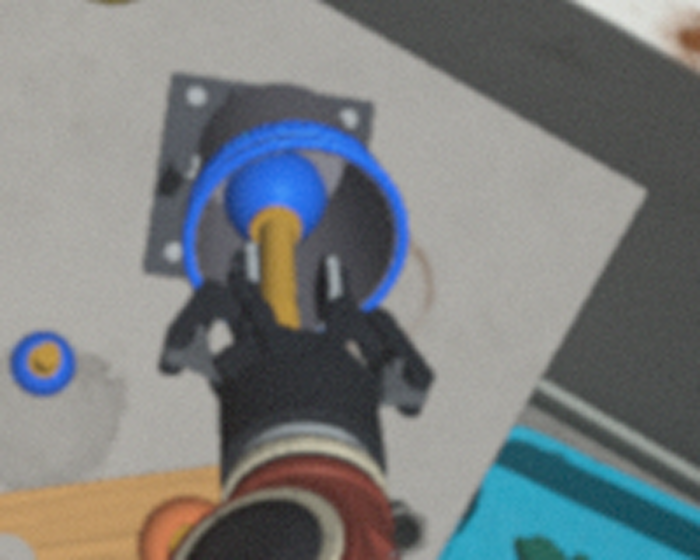

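Released: the blue float leans on the low wall with its stem between the opened pads, nearer the left one. I'll centre a little and retract along the tool axis.

```bash
python3 -m jog '[[0,-0.3,-0.3,0,0,0,150],[0,-0.3,-1,0,0,0,150],[0,-0.3,-2,0,0,0,150],[0,-0.3,-3.5,0,0,0,150],[0,-0.3,-5.5,0,0,0,150],[0,-0.3,-8,0,0,0,100],[0,-0.3,-11,0,0,0,50],[0,-0.3,-14,0,0,0,0]]'
python3 - <<'E'
from h import *
rel([.4385,-.2035,.25],toolR(8.5,0),8)
E
```

```text
t: 9.5
tool_pos: [0.4976, -0.2245, 0.248]
tool_rot: [2.874, -0.222, 1.111]
contact_force: [0.3, -0.6, 0.3]
opening: 0.0698
t 9.5 dist mm 63 deg 45.5
[-0.55, -0.15, -0.54, 0.01, -0.09, -0.04]
[-1.11, -0.29, -1.07, 0.03, -0.18, -0.07]
[-1.66, -0.44, -1.61, 0.04, -0.27, -0.11]
[-2.21, -0.59, -2.15, 0.05, -0.37, -0.14]
[-2.77, -0.73, -2.68, 0.07, -0.46, -0.18]
[-3.32, -0.88, -3.22, 0.08, -0.55, -0.22]
[-3.87, -1.03, -3.76, 0.09, -0.64, -0.25]
[-4.43, -1.17, -4.29, 0.11, -0.73, -0.29]
```

```bash
python3 -m jog '[[-0.6,-0.2,-1.5,0.01,-0.1,-0.04,0],[-1.2,-0.3,-2,0.03,-0.2,-0.08,0],[-1.8,-0.5,-2.5,0.05,-0.3,-0.12,0],[-2.4,-0.7,-3,0.06,-0.4,-0.16,0],[-3,-0.8,-3.3,0.07,-0.5,-0.2,0],[-3.6,-1,-3.7,0.09,-0.6,-0.24,0],[-4.2,-1.1,-4.1,0.1,-0.69,-0.27,0],[-4.43,-1.2,-4.3,0.11,-0.73,-0.29,0]]'
python3 - <<'E'
from h import *
rel([.4385,-.2035,.137],toolR(8.5,0))
for n in('side','top'):
  im=get_image(n)[:,:,::-1]; cv2.imwrite(f'pics/{n}6.png',im)
a=cv2.imread('pics/side6.png')[100:260,240:400];b=cv2.imread('pics/top6.png')[120:280,290:450]
cv2.imwrite('pics/c6.png',cv2.resize(np.hstack([a,b]),None,fx=2.5,fy=2.5,interpolation=cv2.INTER_CUBIC))
E
```

```text
t: 10.17
tool_pos: [0.4386, -0.2031, 0.2509]
tool_rot: [-3.132, -0.238, 0.001]
contact_force: [0.1, -0.1, -0.9]
opening: 0.0853
t 10.17 dist mm 114 deg 0.2
[-0.01, 0.04, 11.39, -0.0, 0.0, 0.0]
```

View pics/c6.png

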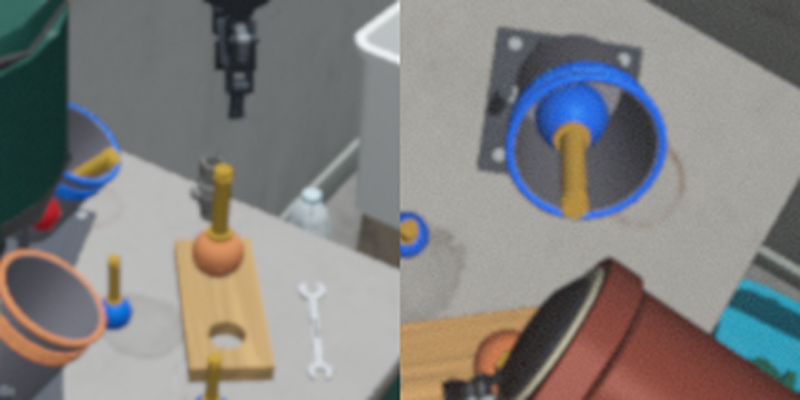

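The blue float rests in its tub with the stem at the mouth (top crop 573,212). The gripper is over the copper stem; the apparent offset of the near finger is just the 8.5° yaw.

```bash
python3 -m jog '[[0,0,2,0,0,0,0],[0,0,5,0,0,0,0],[0,0,8,0,0,0,0],[0,0,10,0,0,0,0],[0,0,11,0,0,0,0],[0,0,11.2,0,0,0,0],[0,0,11.2,0,0,0,100],[0,0,11.2,0,0,0,150]]' 80; python3 -m jog '[[0,0,0,0,0,0,200],[0,0,0,0,0,0,230],[0,0,0,0,0,0,255],[0,0,0,0,0,0,255],[0,0,0,0,0,0,255]]' 80; python3 -m jog '[[0,0,-0.5,0,0,0,255],[0,0,-2,0,0,0,255],[0,0,-4,0,0,0,255],[0,0,-7,0,0,0,255],[0,0,-10,0,0,0,255],[0,0,-13,0,0,0,255],[0,0,-15,0,0,0,255],[0,0,-16,0,0,0,255]]'
python3 - <<'E'
from h import *
p,R=inTub2('cu',0,.2,2,[-.004,0,.095]);print(p);rel(p,R,8)
E
```

```text
t: 10.93
tool_pos: [0.4401, -0.2035, 0.1402]
tool_rot: [3.131, 0.236, 0.008]
contact_force: [0.6, -0.5, 0.1]
opening: 0.0638
t: 11.35
tool_pos: [0.4407, -0.2037, 0.1414]
tool_rot: [3.131, 0.236, 0.011]
contact_force: [-0.4, 1.0, 5.5]
opening: 0.0178
t: 12.02
tool_pos: [0.4404, -0.2041, 0.3051]
tool_rot: [3.127, 0.236, 0.017]
contact_force: [-0.5, -0.9, -0.8]
opening: 0.0179
[ 0.50605301 -0.00484486  0.29635871]
t 12.02 dist mm 210 deg 33.4
[1.18, -2.34, 0.11, 0.0, 0.07, 0.0]
[2.37, -4.68, 0.21, 0.0, 0.15, 0.0]
[3.55, -7.02, 0.32, 0.0, 0.22, 0.0]
[4.73, -9.36, 0.43, 0.0, 0.29, 0.0]
[5.92, -11.7, 0.54, 0.0, 0.36, 0.0]
[7.1, -14.04, 0.64, 0.0, 0.44, 0.0]
[8.29, -16.38, 0.75, 0.0, 0.51, 0.0]
[9.47, -18.72, 0.86, 0.01, 0.58, 0.0]
```

```bash
python3 -m jog '[[0.5,-1,0,0,0.04,0,255],[1.6,-3.2,0.1,0,0.1,0,255],[3,-6,0.2,0,0.19,0,255],[4.5,-9,0.4,0,0.28,0,255],[6,-12,0.5,0,0.37,0,255],[7.5,-15,0.7,0,0.46,0,255],[8.7,-17.3,0.8,0,0.54,0,255],[9.4,-18.6,0.8,0,0.58,0,255]]';python3 -m jog '[[0,0,0,0,0,0,255],[0,0,0,0,0,0,255]]'
python3 - <<'E'
from h import *
o=get_obs();m=Ro.from_rotvec(o['tool_rot']).as_matrix();b=o['tool_pos']+.097*m[:,2];print('pred',proj('side',b),proj('top',b))
state('cu',[-.004,0,.096])
for n in('side','top'):
  im=get_image(n)[:,:,::-1]; cv2.imwrite(f'pics/{n}7.png',im)
a=cv2.imread('pics/side7.png')[120:280,190:350];b=cv2.imread('pics/top7.png')[120:280,150:310]
cv2.imwrite('pics/c7.png',cv2.resize(np.hstack([a,b]),None,fx=2.5,fy=2.5,interpolation=cv2.INTER_CUBIC))
E
```

```text
t: 12.68
tool_pos: [0.5043, -0.0037, 0.2939]
tool_rot: [-2.959, -0.227, -0.899]
contact_force: [0.6, -0.2, -1.6]
opening: 0.0178
t: 12.85
tool_pos: [0.5031, -0.0029, 0.2913]
tool_rot: [-2.96, -0.23, -0.892]
contact_force: [-0.1, -0.1, -1.2]
opening: 0.0173
pred [[275.86864086 200.56613919]] [[225.94985115 199.56084129]]
ball in tub [-0.0056  0.0024  0.1962] F [-0.13980991 -0.06600964 -1.24272172]
```

View pics/c7.png

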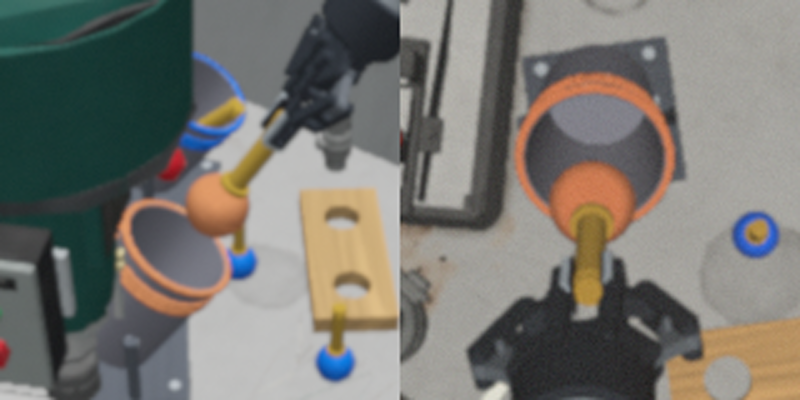

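The copper ball is over its tub's mouth: side crop (218,204), top crop (593,203), within 2 px of prediction.

Run:
```python
from h import *
b,e=tri(np.array([277.2,201.6]),np.array([227.2,201.2]))
o=get_obs();m=Ro.from_rotvec(o['tool_rot']).as_matrix();bt=m.T@(b-o['tool_pos'])
O,R=TUB['cu'];print(e,"ball in tool",bt.round(4),"ball in tub",(R.T@(b-O)).round(4))
bt=[-.004,bt[1],.0965]
for a in((-.003,.15,2),(-.005,.10,3)): rel(*inTub2('cu',*a,bt))
```

```text
0.11281302689133099 ball in tool [-0.0067 -0.0003  0.1002] ball in tub [-0.0063  0.001   0.193 ]
t 12.95 dist mm 47 deg 0.4
[-0.12, 0.11, 4.68, 0.0, 0.01, 0.01]
t 12.95 dist mm 97 deg 1.4
[-0.63, 0.1, 9.67, 0.0, 0.02, 0.01]
```

```bash
python3 -m jog '[[0,0.1,0.5,0,0.01,0,255],[0.1,0.1,1.5,0,0.02,0,255],[0.1,0.1,3,0,0.02,0,255],[0,0.1,4.6,0,0.03,0,255],[-0.1,0.1,6.2,0,0.03,0,255],[-0.2,0.1,7.7,0,0.03,0,255],[-0.3,0.1,8.9,0,0.03,0,255],[-0.3,0.1,9.4,0,0.03,0,255]]';python3 - <<'E'
from h import *
bt=[-.0055,0,.098]
state('cu',bt)
rel(*inTub2('cu',-.006,.045,4,bt))
E
```

```text
t: 13.62
tool_pos: [0.5531, 0.001, 0.2104]
tool_rot: [-2.946, -0.224, -0.934]
contact_force: [-0.7, -0.2, -1.7]
opening: 0.0178
ball in tub [-0.0047 -0.0012  0.099 ] F [-0.66341579 -0.20618272 -1.67930499]
t 13.62 dist mm 54 deg 0.9
[-0.57, -0.12, 5.37, 0.0, 0.01, 0.0]
```

```bash
python3 -m jog '[[0,0,0.5,0,0,0,255],[-0.1,-0.1,1.5,0,0.01,0,255],[-0.2,-0.1,2.7,0,0.01,0,255],[-0.3,-0.1,3.8,0,0.02,0,255],[-0.4,-0.1,4.6,0,0.02,0,255],[-0.4,-0.1,5,0,0.02,0,255],[-0.4,-0.1,5,0,0.02,0,255]]';python3 - <<'E'
from h import *
state('cu',[-.0055,0,.098])
E
for i in 1 2 3; do python3 -m jog '[[0,0,0.15,0,0,0,255],[0,0,0.3,0,0,0,255],[0,0,0.3,0,0,0,255]]' | grep -E 'pos|force'; done
```

```text
t: 14.2
tool_pos: [0.5782, 0.0055, 0.1665]
tool_rot: [-2.936, -0.222, -0.96]
contact_force: [-0.4, 0.2, -1.4]
opening: 0.0177
ball in tub [-0.0046 -0.0005  0.0482] F [-0.35692978  0.21629034 -1.38343402]
tool_pos: [0.5802, 0.0057, 0.1646]
contact_force: [-0.1, 0.4, -0.9]
tool_pos: [0.5821, 0.006, 0.1622]
contact_force: [-0.4, 0.2, -1.1]
tool_pos: [0.5837, 0.0063, 0.1594]
contact_force: [0.3, 0.5, -1.6]
```

```bash
python3 -m jog '[[-0.2,0,0,0,0.02,0,255],[-0.5,0,0,0,0.04,0,255],[-0.8,0,0,0,0.06,0,255],[-1.0,0,0,0,0.08,0,255],[-1.2,0,0,0,0.1,0,255],[-1.2,0,0,0,0.1,0,255]]'|grep -E 'pos|force';python3 - <<'E'
from h import *
state('cu',[-.0055,0,.098])
E
for i in 1 2 ; do python3 -m jog '[[0,0,0.1,0,0,0,255],[0,0,0.2,0,0,0,255],[0,0,0.2,0,0,0,255]]' | grep -E 'pos|force'; done;python3 - <<'E'
from h import *
state('cu',[-.0055,0,.098])
E
```

```text
tool_pos: [0.5728, 0.0049, 0.1505]
contact_force: [-0.5, 0.6, -2.0]
ball in tub [-0.008  -0.0002  0.0382] F [-0.48225568  0.55427341 -2.01506325]
tool_pos: [0.5743, 0.0051, 0.1491]
contact_force: [0.2, -0.1, -0.5]
tool_pos: [0.5758, 0.0054, 0.1476]
contact_force: [-0.5, 0.1, -0.8]
ball in tub [-0.007  -0.0002  0.0341] F [-0.51057797  0.10201822 -0.79718307]
```

```bash
for i in 1 2 3; do python3 -m jog '[[-0.02,0,0.08,0,0,0,255],[-0.05,0,0.15,0,0,0,255],[-0.05,0,0.15,0,0,0,255]]' | grep -E 'pos|force'; done;python3 - <<'E'
from h import *
state('cu',[-.0055,0,.098])
E
```

```text
tool_pos: [0.5764, 0.0055, 0.1459]
contact_force: [0.2, -0.2, -0.6]
tool_pos: [0.5769, 0.0056, 0.1442]
contact_force: [-0.4, -0.9, -1.7]
tool_pos: [0.5781, 0.0057, 0.144]
contact_force: [-6.6, -0.7, 4.8]
ball in tub [-0.0068 -0.0002  0.0298] F [-6.55905681 -0.65901746  4.7766144 ]
```

```bash
python3 -m jog '[[-0.1,0,0,0,0,0,255],[-0.25,0,0,0,0,0,255]]' | grep -E 'pos|force';  python3 -m jog '[[0,0,0,0,0,0,190],[0,0,0,0,0,0,175],[0,0,0,0,0,0,160],[0,0,0,0,0,0,150],[0,0,0,0,0,0,150]]' | grep -E 'pos|force|open'
python3 - <<'E'
from h import *
cv2.imwrite('pics/c8.png',cv2.resize(get_image('top')[110:270,140:340,::-1],None,fx=3.5,fy=3.5,interpolation=cv2.INTER_CUBIC))
E
```

```text
tool_pos: [0.5766, 0.0053, 0.1429]
contact_force: [-1.5, 0.5, 1.4]
tool_pos: [0.5767, 0.0053, 0.143]
contact_force: [0.4, -0.0, 0.7]
opening: 0.0352
```

View pics/c8.png

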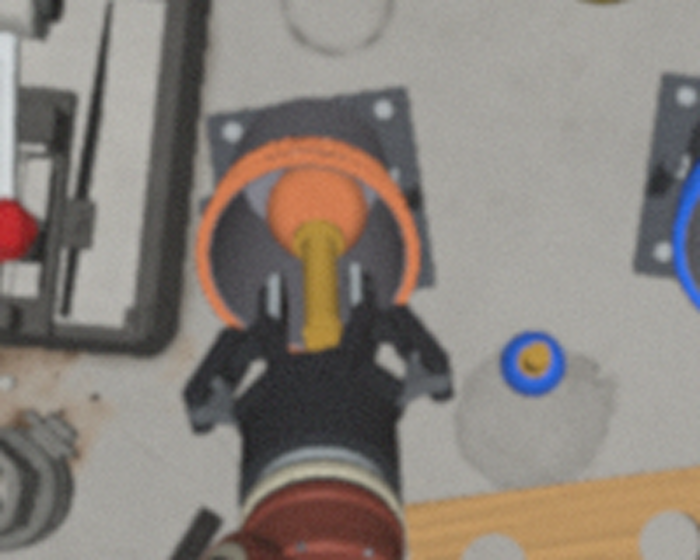

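The copper float is released on the low side, with its stem well centred between the pads (crop 320,300). I'll retract.

```bash
python3 -m jog '[[0,0,-0.3,0,0,0,150],[0,0,-1,0,0,0,150],[0,0,-2,0,0,0,150],[0,0,-3.5,0,0,0,150],[0,0,-5.5,0,0,0,150],[0,0,-8,0,0,0,150],[0,0,-11,0,0,0,150],[0,0,-14,0,0,0,150]]'; python3 -m jog '[[-0.5,1.5,-1,0,0,0,150],[-1,3.5,-2,0,0,0,150],[-1.5,6,-3,0,0,0,150],[-1.5,8,-3,0,0,0,150],[-1.5,8,-3,0,0,0,150],[-1.5,8,-3,0,0,0,150]]'
python3 - <<'E'
from h import *
im=[get_image('top')[:,:,::-1] for _ in range(2)]
print("diff in tubs",np.abs(im[0][130:215,190:410].astype(int)-im[1][130:215,190:410]).mean())
cv2.imwrite('pics/c9.png',cv2.resize(im[1][110:310,150:430],None,fx=2.8,fy=2.8,interpolation=cv2.INTER_CUBIC))
E
```

```text
t: 18.0
tool_pos: [0.4827, -0.0083, 0.2477]
tool_rot: [-2.878, -0.219, -1.104]
contact_force: [-0.1, -1.0, 0.6]
opening: 0.0353
t: 18.5
tool_pos: [0.4635, -0.093, 0.2604]
tool_rot: [-2.879, -0.215, -1.104]
contact_force: [0.7, 1.3, 0.1]
opening: 0.0349
diff in tubs 2.2224955436720144
```

View pics/c9.png

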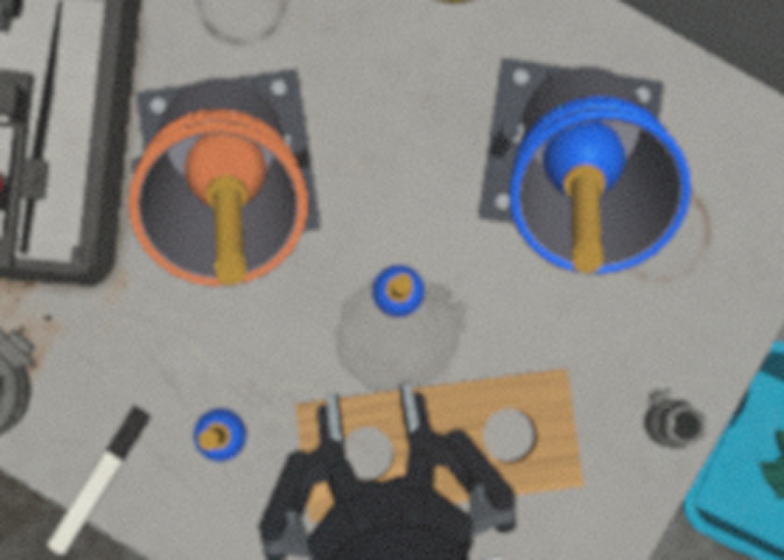

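Both floats lie at the bottom of their own tubs, stems at the mouths, and the gripper is clear of everything. I'll hand in.

```bash
python3 -c "
from station import *
print(finish_job())"
```

```text
the job is handed in; nothing more can be done
None
```

Both floats are in the tubs of their own colour, and the job was handed in at about 18.6 s of the 61 s. I took the large blue float and then the copper one by the stem from the rack. Each was tilted to match its tub and lowered until light floor contact showed: about 11–14 N on the wrist for blue and 8 N for copper. I opened the jaws only to 35 mm and backed out along the tool axis.

- **Last picture:** both balls are on the low side of the floor with their stems leaning to the mouths. The gripper is clear above the rack, and the two small blue look-alikes, the marker and the small valve look unmoved. The large valve is only partly in that picture and I did not check it separately.
- **Rest check:** I compared two successive pictures and the average difference over the tub area was about 2 grey levels, which I took as camera noise. I did not measure the floats' speeds directly.
- **Disagreement:** the held floats sat a few degrees off the jaws' centre line (ball about 5 mm toward the robot), so I corrected for it. The estimated ball-centre height at contact was about 32 mm for blue and 30 mm for copper, against 30 mm nominal.

No check failed.

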